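Lever the snap-in cover off the sampler base

ROBOT

A 7-joint arm with a two-finger parallel gripper is mounted at the origin on the work surface. World frame = base frame: x ahead of the robot, y to its left, z up, the work surface at z = 0. Lengths are in m, angles in rad, forces in N, time in s.
With the tool pointing down it reaches from about 0.35 to 0.9 m from the base axis. Payload 19.9 kg.
Tool frame: the origin (TCP) lies at the very end of the fingers, on their centre line; the grasp point (between the pads) lies 19 mm behind it; z points along the fingers, y is the line along which they close (so a half turn about z gives the same grasp; the last joint's range is limited). The gripper opens to 94 mm and grips with 3 to 60 N. Pads are 16 mm wide; open, the fingers measure 119 mm over their backs; the gripper's body (75 mm by 177 mm) begins 78 mm behind the grasp point.
Start: joints at [1.3, 0.417, -0.01, 1.614, 0.005, 1.111, -0.053], TCP at [0.142, -0.609, 0.205] pointing down, gripper open.
Joint ranges: [-2.81, 2.81], [-0.39, 2.02], [-1.27, 1.25], [0.06, 2.57], [-1.19, 4.33], [0.19, 2], [-2.82, 2.82]. Speed limits (rad/s): [1.89, 1.89, 2.39, 2.39, 3.01, 3.01, 3.01].

INTERFACE

Orientations are given as a unit quaternion [w, x, y, z].
In Python, from cell import * gives the robot as it stands.
- The arm moves only by the tool play_rows, never from a script. Its arguments are lists of equal length, an entry for each row: "delta_pos": the shift along the tool's x, y, z in m, a list of three; "roll": the turn about the tool's z in rad; "hand": the opening in per cent of the stroke, from 0 (shut) to 100 (fully open). In form: {"delta_pos": [[dx, dy, dz], ...], "roll": [roll, ...], "hand": [hand, ...]}. A call has 1 to 20 rows; each row shifts and turns the commanded pose from where the row before left it, along the tool's axes as they then stand; what a row does not reach is not made up. A row lasts 1/12 s, in which the tool goes at most 41.7 mm and 7.16 degrees, less where a joint would pass 70% of its speed; a pose out of reach is approached as far as the arm can. A call with a gripper value outside its range is refused whole. The fingers move at their own pace and stop on an object; the grip force is fixed at half the most. Time passes only in rows, so rows that do not move let the fingers close. It gives the time, the measured TCP pose, the force, the opening and the grip force at its end, in the units of the state.
- sense(): the state, without advancing time (a new reading comes with each control period).
- snapshot(name): name is "scene" or "side" or "wrist"; returns a dict with "image" (400x640x3 uint8, red, green, blue), "camera_matrix" (3x3 intrinsics, pixels), "dist_coeffs" ([k1, k2, p1, p2, k3] as OpenCV has them; the pictures are not rectified), "cam_to_world" (4x4, takes a point from camera to world coordinates). Camera axes: x right, y down, z forward; pixel columns grow to the right and rows downward; lengths in m; the calibration is good to about 2 mm. A picture is of the moment at which its call begins. There is no depth.
- finish_job(): hands the job in; it is judged then, once.
Trained networks look in the newest picture that a camera, given by its name, has taken for a name from the list of things; names that differ only in an ending like _2 or _b are one class to them, and where a whole thing is asked for, a point or a joint stands for the part that bears it (a point fixed in the world has none). Each returns a list of dicts, best first, with "confidence" (0 to 1); they miss things now and then, are a little off and sometimes report something else, mostly with a low value. They report only what shows in the picture. A call takes as long as a camera call. They do not tell look-alikes from the thing itself.
- trace(camera, target): "mask" (400x640 bool, what is visible of it) and "extent" ([left, top, width, height] in pixels, round what is visible of it).
The state is a dict: "t": time; "joints": joint angles; "joint_velocities": joint speeds; "joint_efforts": joint torques, N m; "tcp_pos": TCP position; "orientation": TCP orientation; "force": force on the tool from outside, world axes, zero at the start; "moment": the same for the moment, N m; "finger_gap": finger opening in m; "grasp_force": force on a finger pad.
Only numpy, scipy, OpenCV 4.12 (cv2) and the standard library are available. Lean on these libraries where they do the work, as an engineer would, in place of code of your own. Each camera call takes 0.05 s, during which the arm holds its last target. There are 200 camera calls.

TASK

The orange cover is snapped into the white sampler base. Lever it loose with the yellow-handled pry bar (blade over the steel sill and under the cover's lip, handle pushed down; do not pull at the cover with the fingers while it is still snapped in), then lay the bar back on the grey mat. Lift the cover out and set it down, without dropping it, flat in the pocket of the blue tray with its orange face up; leave the vials, bottles and beaker standing where they are.

Things in the scene. Friction and masses are not known exactly. Their poses are not given: they have to be found in the camera images.
- housing: White sampler base, fixed, 168 (x) x 116 (y) x 65 mm high. Origin: on the table, below the centre of the snapped-in cover; z up; +x towards the pry well (outer faces at x = +100 and -68, y = +-58). Recess for the cover, open at the top: x -56.5 to +56.5, y -36 to +36.
- seat (a point): In the base's frame (0, 0, 45) mm: level of the ledges that carry the cover's flange, on both sides (24 < |y| < 36) and at the -x end. Between the ledges the base is hollow down to z = 15. The snapped-in cover has its origin here.
- well (a point): Centre of the pry well's floor, (74, 0, 15) mm in the base's frame. The well is the opening between recess and sill, x 56.5 to 92, |y| < 20, open at the top and to the hollow under the cover.
- sill (a point): Top of the steel sill, the fulcrum: a round bar 8 mm thick along the base's y (|y| < 20), at (96, 0, 55) mm in the base's frame, 31 mm beyond the end of the seated lip and 10 mm above its underside: the blade goes under the lip only sloping down at some 32 to 40 deg, handle high and outside; pushing the handle down to level, then 12 deg below, raises the lip.
- catch0 (a joint): Travel (0 to 0.0035 m, sprung back to 0) of the steel catch in the recess's +y wall, at x = 30, z = 53 mm of the base. Two catches hold the flange down; about 8 to 15 N upward at the lip makes them yield. Then the flange rests on top of them: the cover stays tilted 7.5 deg, -x end on its ledge, lip 16 mm higher, top about 10 mm proud of the base at x = 20.
- catch1 (a joint): The same for the catch in the -y wall.
- cover: Orange snap-in cover, 0.12 kg. Origin: centre of its underside (blue); z up out of its orange face; +x to the lip. Flange 110 (x) x 70 (y) x 4 mm; on it a block 102 x 60 (y), up to z = 20; lip: 30 mm wide, x 55 to 65, z 0 to 4. Snapped in, it is level with the base's top, axes as the base's: nothing to grip. Once popped up, take it across y by the block's sides, above the base's top.
- cover_lip (a point): Middle of the end of the cover's lip, on the underside: (65, 0, 0) mm in the cover's frame.
- bar: Pry bar, 0.18 kg, 195 mm long, loose on the mat at the start with its underside down. Origin: on its underside near the balance point; +x towards the blade's tip; z up out of its upper side. Yellow handle 24 mm wide (y) and 26 mm high (z) from x = -50 to +45; flat steel blade 20 mm wide and 4 mm thick (z 0 to 4) from x = 45 to 145; the underside is one plane.
- bar_tip (a point): Middle of the tip of the bar's blade, on the underside: (145, 0, 0) mm in the bar's frame.
- mat: Grey rubber mat, fixed, 250 (x) x 120 (y) x 3 mm, on which the bar lies at the start. Origin: centre of its underside, on the table.
- tray: Blue tray, fixed, 140 (x) x 92 (y) x 12 mm, one rectangular pocket 132 (x) x 84 (y) mm, its floor 4 mm above the table, walls 8 mm above the floor. Origin: centre of its underside, on the table. The cover (120 mm long with its lip) lies in it lengthwise along x, either way round.
- pocket (a point): Centre of the tray's pocket floor; axes as the tray's.
- vial0: Loose bystander: small white sample vial with orange screw cap, 32 mm across, 60 mm tall, standing upright. Origin: centre of its foot.
- vial1: Loose bystander: small white sample vial with orange screw cap, 32 mm across, 60 mm tall, standing upright. Origin: centre of its foot.
- vial2: Loose bystander: small white sample vial with orange screw cap, 32 mm across, 60 mm tall, standing upright. Origin: centre of its foot.
- beaker: Loose bystander: glass beaker, 66 mm across, 85 mm tall. Origin: centre of its foot.
- wash_bottle: Loose bystander: white wash bottle with red cap, 68 mm across, 170 mm tall. Origin: centre of its foot.
- reagent: Loose bystander: amber bottle with blue cap, 64 mm across, 130 mm tall. Origin: centre of its foot.
There are look-alikes about, which are no part of the job. What is shaped like the cover but brown or green is not meant.

How it is judged:
By the outcome, as a careful person would: the job done as asked, in the order asked, and still so for the second after the job is handed in, with the robot touching nothing.
It also fails if it takes over 72 s, if anything falls off the work surface, if the arm or the gripper's body presses on something with over 40 N, if the wrist force passes 120 N, or if a joint passes its speed limit or range.

## Working session

There is one attempt and no reset: what is moved stays moved. The work goes in short steps, Python scripts to look and compute and a tool call to move; the robot and the scene stay as the last step left them, time stands still between calls to the robot, and variables do not carry over. Pictures are saved under pics/ and viewed, at most 10 in all, crops included, and the job is handed in when it is done.

Besides the shell and the picture viewer there is one more tool, called after "Call:" by a JSON object that holds its "api" and its "payload", one argument or row to a line. play_rows: Moves the arm, as the interface text tells. Its arguments: {"type":"object","properties":{"delta_pos":{"type":"array","items":{"type":"array","items":{"type":"number"}}},"roll":{"type":"array","items":{"type":"number"}},"hand":{"type":"array","items":{"type":"number"}}},"required":["delta_pos","roll","hand"]}

```bash
ls; mkdir -p pics; python3 - <<'E'
from cell import *
import cv2,numpy as np
s=sense();print(s)
a=[]
for n in ["scene","side"]:
    d=snapshot(n);cv2.imwrite(f"pics/{n}0.png",d["image"][:,:,::-1]);print(n,d["camera_matrix"],d["dist_coeffs"],d["cam_to_world"])
    for t in ["housing","cover","bar","mat","tray","vial0","beaker","wash_bottle","reagent"]:
        print(t,[(round(r["confidence"],2),r["extent"]) for r in trace(n,t)][:4])
E
```

```text
pics
{'t': 0.0, 'joints': array([ 1.30046845,  0.41796178, -0.01029488,  1.6141461 ,  0.00473517,
        1.11070457, -0.05295151]), 'joint_velocities': array([-1.20709914e-03, -5.90010535e-04,  1.23443012e-04,  5.79851019e-04,
        5.37555597e-04, -9.25339017e-05, -5.63999420e-05]), 'joint_efforts': array([ 1.11625013e-03, -8.51243377e+01,  6.39098827e-01, -4.26004100e+01,
       -4.88529587e-02,  1.84887566e-02,  9.42081647e-05]), 'tcp_pos': array([ 0.14166265, -0.60835889,  0.20484475]), 'orientation': array([-5.84407933e-04,  9.93457983e-01,  1.14196661e-01, -1.30005585e-04]), 'force': array([-0.54673612, -0.38717595, -0.06912573]), 'moment': array([-0.01882669,  0.03294878,  0.02334067]), 'grasp_force': 0.0, 'finger_gap': 0.09403150558806585}
scene [[389.42196202   0.         323.5327873 ]
 [  0.         389.42196202 199.24667786]
 [  0.           0.           1.        ]] [-0.00102024  0.          0.          0.          0.        ] [[-0.82412541  0.38099303 -0.41912005  0.95157857]
 [ 0.56636742  0.54551886 -0.61776785  0.65951279]
 [-0.00672735 -0.74649413 -0.66535799  0.7
[... 1228 characters left out ...]
 (0.81, [322.9, 264.0, 47.1, 34.9]), (0.59, [360.9, 192.6, 33.8, 21.1])]
bar [(0.78, [237.7, 237.1, 59.3, 31.8]), (0.65, [301.8, 195.9, 38.0, 22.9]), (0.25, [214.4, 230.7, 91.4, 50.6])]
mat [(0.62, [216.0, 230.7, 89.2, 52.8]), (0.26, [194.2, 263.5, 35.2, 69.5])]
tray [(0.64, [340.5, 161.3, 38.8, 22.2])]
vial0 [(0.72, [225.1, 200.7, 10.4, 22.7]), (0.57, [199.4, 215.9, 14.7, 23.9]), (0.52, [292.8, 152.3, 9.2, 18.3]), (0.51, [192.7, 262.7, 38.2, 73.3])]
beaker [(0.77, [304.6, 138.2, 14.7, 26.7]), (0.44, [337.6, 161.6, 39.1, 28.4]), (0.24, [214.8, 229.0, 89.6, 57.7])]
wash_bottle [(0.65, [194.9, 263.9, 36.0, 68.0])]
reagent [(0.94, [347.1, 119.9, 15.5, 32.3]), (0.64, [301.6, 196.2, 35.2, 23.1])]
```

```bash
python3 - <<'E'
import cv2
a=cv2.imread("pics/scene0.png")[90:370,160:530]
b=cv2.imread("pics/side0.png")[100:350,160:420]
cv2.imwrite("pics/a.png",cv2.resize(a,None,fx=2.14,fy=2.14,interpolation=cv2.INTER_CUBIC))
cv2.imwrite("pics/b.png",cv2.resize(b,None,fx=2.4,fy=2.4,interpolation=cv2.INTER_CUBIC))
E
```

```text
(no output)
```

View pics/a.png

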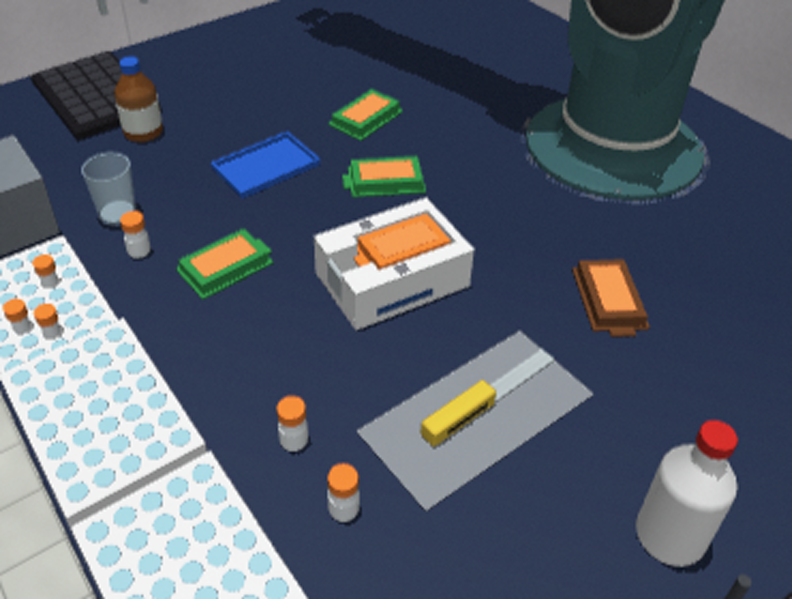

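View pics/b.png

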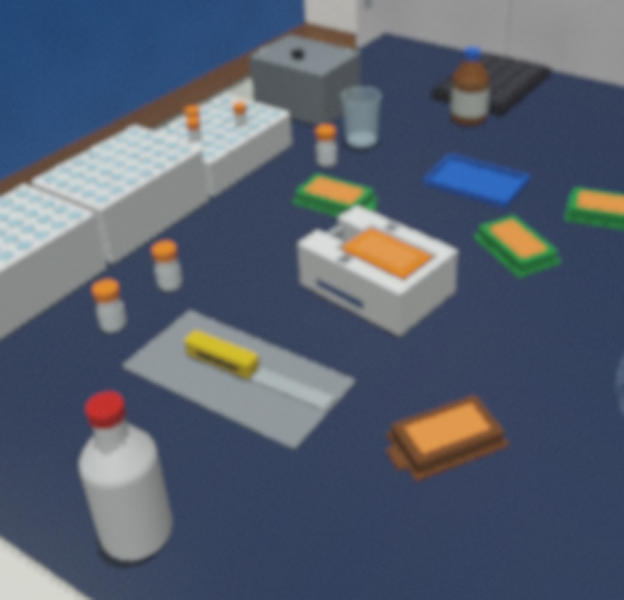

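```bash
cat > h.py <<'E'
from cell import *
import cv2,numpy as np
from scipy.optimize import minimize
def box(x0,x1,y0,y1,z0,z1):
    return np.array([[x,y,z] for x in(x0,x1) for y in(y0,y1) for z in(z0,z1)])/1000
M={"housing":[box(-68,100,-58,58,0,65)],"tray":[box(-70,70,-46,46,0,12)],
   "mat":[box(-125,125,-60,60,0,3)],"bar":[box(-50,45,-12,12,0,26),box(45,145,-10,10,0,4)]}
def proj(d,P):
    T=np.linalg.inv(d["cam_to_world"])
    return cv2.projectPoints(np.asarray(P,float),cv2.Rodrigues(T[:3,:3])[0],T[:3,3],d["camera_matrix"],d["dist_coeffs"])[0][:,0]
def ray(d,uv,z):
    n=cv2.undistortPoints(np.array([[uv]],float),d["camera_matrix"],d["dist_coeffs"])[0,0]
    C=d["cam_to_world"];v=C[:3,:3]@[n[0],n[1],1];o=C[:3,3]
    return o+v*(z-o[2])/v[2]
def pose(p,B,z=0):
    x,y,a=p;c,s=np.cos(a),np.sin(a)
    return B@np.array([[c,-s,0],[s,c,0],[0,0,1]]).T+[x,y,z]
def sil(d,p,name,z,S=4):
    im=np.zeros((400*S,640*S),np.uint8)
    for B in M[name]:
        q=proj(d,pose(p,B,z)); cv2.fillConvexPoly(im,cv2.convexHull(((q+.5)*S).astype(np.int32)),1)
    return cv2.resize(im.astype(np.float32),(640,400),interpolation=cv2.INTER_AREA)
def fit(views,name,z=0):
    "views: list of (snap,mask)"
    c=np.mean([ray(d,np.argwhere(m).mean(0)[::-1],z+.01)[:2] for d,m in views],0)
    def cost(p):
        L=0
        for d,m in views:
            s=sil(d,p,name,z); L+=1-np.minimum(s,m).sum()/np.maximum(s,m).sum()
        return L/len(views)
    best=None
    for a in np.arange(0,2*np.pi if name=="bar" else np.pi,np.pi/6):
        r=minimize(cost,[*c,a],method="Nelder-Mead",options=dict(initial_simplex=[[*c,a],[c[0]+.02,c[1],a],[c[0],c[1]+.02,a],[*c,a+.3]],maxfev=160,xatol=3e-4,fatol=1e-4))
        if best is None or r.fun<best.fun: best=r
    return best.x,best.fun
E
python3 - <<'E'
from h import *
S={n:snapshot(n) for n in("scene","side")}
for t,z in(("housing",0),("tray",0),("mat",0),("bar",.003)):
    V=[]
    for n,d in S.items():
        r=trace(n,t)
        if t in("bar",): r=[q for q in r if q["confidence"]>.3]
        if r: V.append((d,r[0]["mask"].astype(np.float32)))
    if t=="mat":
        V=[(d,cv2.morphologyEx(m,cv2.MORPH_CLOSE,np.ones((25,25)))) for d,m in V]
    print(t,*fit(V,t,z),[fit([v],t,z)[0] for v in V])
for t,h in(("vial0",.03),("beaker",.04),("wash_bottle",.085),("reagent",.065)):
    for n,d in S.items():
        for r in trace(n,t)[:4]:
            e=r["extent"]; print(t,n,round(r["confidence"],2),ray(d,(e[0]+e[2]/2,e[1]+e[3]/2),h)[:2].round(3))
E
```

```text
housing [0.48408881 0.04060083 3.00739091] 0.24579423666000366 [array([ 0.45389526,  0.04621172, -0.14031437]), array([ 0.45217981,  0.04342957, -0.13311886])]
tray [ 0.48011097 -0.26590106  0.02069958] 0.06527253985404968 [array([ 0.48207969, -0.26388582,  0.02273513]), array([ 0.47869843, -0.26856781,  0.01657109])]
mat [0.51757444 0.27023742 0.02104878] 0.03518056869506836 [array([0.51757444, 0.27023742, 0.02104878])]
bar [0.53850051 0.26532407 3.20837664] 0.12830907106399536 [array([0.5381047 , 0.26607607, 3.20590922]), array([0.54204917, 0.26241602, 3.19148406])]
vial0 scene 0.74 [0.702 0.189]
vial0 scene 0.64 [0.708 0.286]
vial0 scene 0.64 [0.429 0.027]
vial0 scene 0.62 [ 0.725 -0.186]
vial0 side 0.67 [0.706 0.178]
vial0 side 0.6 [0.715 0.277]
vial0 side 0.45 [ 0.727 -0.22 ]
vial0 side 0.19 [0.485 0.296]
beaker scene 0.85 [ 0.713 -0.306]
beaker scene 0.2 [0.437 0.035]
beaker side 0.7 [ 0.7   -0.283]
wash_bottle scene 0.64 [0.462 0.491]
wash_bottle side 0.67 [0.454 0.49 ]
reagent scene 0.88 [ 0.589 -0.464]
reagent scene 0.24 [0.718 0.303]
reagent side 0.94 [ 0.594 -0.462]
```

Call:
{"api": "play_rows", "payload": {
  "delta_pos": [
    [0.0246,-0.0288,-0.002],
    [0.0246,-0.0288,-0.002],
    [0.0246,-0.0288,-0.002],
    [0.0246,-0.0288,-0.002],
    [0.0246,-0.0288,-0.002],
    [0.0246,-0.0288,-0.002],
    [0.0246,-0.0288,-0.002],
    [0.0246,-0.0288,-0.002],
    [0.0246,-0.0288,-0.002],
    [0.0246,-0.0288,-0.002],
    [0.0246,-0.0288,-0.002],
    [0.0246,-0.0288,-0.002],
    [0.0246,-0.0288,-0.002],
    [0.0246,-0.0288,-0.002],
    [0.0246,-0.0288,-0.002],
    [0.0246,-0.0288,-0.002],
    [0.0246,-0.0288,-0.002],
    [0.0246,-0.0288,-0.002],
    [0.0246,-0.0288,-0.002],
    [0.0246,-0.0288,-0.002]
  ],
  "roll": [0,0,0,0,0,0,0,0,0,0,0,0,0,0,0,0,0,0,0,0],
  "hand": [100,100,100,100,100,100,100,100,100,100,100,100,100,100,100,100,100,100,100,100]
}}

```text
t: 3.57
tcp_pos: [0.4909, 0.0656, 0.2458]
orientation: [0.0, 0.993, 0.114, 0.0]
force: [0.3, -1.2, 0.4]
finger_gap: 0.094
grasp_force: 0.0
```

Call:
{"api": "play_rows", "payload": {
  "delta_pos": [
    [0.0246,-0.0288,-0.002],
    [0.0246,-0.0288,-0.002],
    [0.0246,-0.0288,-0.002],
    [0.0246,-0.0288,-0.002],
    [0,0,0],
    [0,0,0],
    [0,0,0],
    [0,0,0]
  ],
  "roll": [0,0,0,0,0.084,0.083,0,0],
  "hand": [100,100,100,100,100,100,100,100]
}}

```text
t: 4.23
tcp_pos: [0.56, 0.1983, 0.2534]
orientation: [0.0, 0.999, 0.032, -0.0]
force: [0.2, 0.8, 0.7]
finger_gap: 0.094
grasp_force: 0.0
```

```bash
cat >> h.py <<'E'
def psi():
    w,x,y,z=sense()["orientation"];return (2*np.arctan2(y,x)+np.pi)%(2*np.pi)-np.pi
def to(p,a=None):
    "tool-frame shift to world point p, and roll to tool-x heading a (apply roll after shift)"
    s=sense();q=psi();d=np.asarray(p)-s["tcp_pos"]
    return np.round([np.cos(q)*d[0]+np.sin(q)*d[1],np.sin(q)*d[0]-np.cos(q)*d[1],-d[2]],4),(None if a is None else round(q-a,4))
E
python3 - <<'E'
from h import *
s=sense();print(s["t"],s["tcp_pos"],psi(),s["force"])
d=snapshot("wrist");cv2.imwrite("pics/w1.png",d["image"][:,:,::-1]);print(d["cam_to_world"],d["camera_matrix"])
for t in("bar","housing","mat","cover"):print(t,[(round(r["confidence"],2),r["extent"]) for r in trace("wrist",t)][:3])
E
```

```text
4.2333 [0.55996625 0.19829771 0.25343361] 0.06429884000661579 [0.18324524 0.81887138 0.72056669]
[[ 0.06362168 -0.96511017 -0.25399732  0.63360263]
 [-0.99797305 -0.06189363 -0.01479759  0.20339207]
 [-0.00143951  0.25442393 -0.96709172  0.43286807]
 [ 0.          0.          0.          1.        ]] [[323.05633603   0.         321.27019614]
 [  0.         323.05633603 198.61356367]
 [  0.           0.           1.        ]]
bar [(0.91, [256.2, 146.4, 32.1, 136.8])]
housing [(0.92, [372.7, 175.5, 131.2, 135.1]), (0.64, [597.4, 199.4, 42.1, 81.0])]
mat [(0.62, [222.8, 99.5, 97.3, 186.8])]
cover [(0.87, [404.0, 219.6, 67.4, 84.6]), (0.74, [522.1, 84.1, 70.1, 97.0]), (0.63, [252.0, 344.0, 74.1, 42.1])]
```

View pics/w1.png

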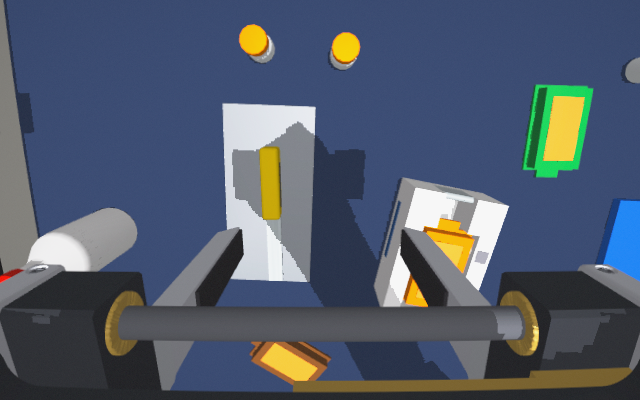

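```bash
python3 - <<'E'
from h import *
d=snapshot("wrist")
V=[(d,trace("wrist","bar")[0]["mask"].astype(np.float32))]
print("bar",*fit(V,"bar",.003))
for uv,z in(((404,179),.065),((508,206),.065),((261,149),.029),((278,147),.029),((280,218),.029),((263,219),.029),((269,280),.007),((281,280),.007),((223,104),.003),((315,107),.003)):print(uv,ray(d,uv,z).round(4))
# housing: fit all views with filled masks
W=[]
for n in("scene","side"):
    e=snapshot(n);m=trace(n,"housing")[0]["mask"].astype(np.uint8)
    c=max(cv2.findContours(m,cv2.RETR_EXTERNAL,cv2.CHAIN_APPROX_NONE)[0],key=len)
    m=cv2.fillConvexPoly(m,cv2.convexHull(c),1).astype(np.float32)
    W.append((e,m));print(n,m.sum(),*fit([W[-1]],"housing"))
    yel=e["image"].astype(int);mk=(yel[...,0]>130)&(yel[...,1]>100)&(yel[...,2]<90)
p,f=fit(W,"housing");print(p,f)
for e,_ in W: print(proj(e,pose([.453,.045,-.136],M["housing"][0])).round(0).tolist())
print(proj(d,pose([.453,.045,-.136],M["housing"][0])).round(0).tolist())
E
```

```text
bar [0.53789012 0.26449491 3.20172907] 0.08911341428756714
(404, 179) [0.5666 0.103  0.065 ]
(508, 206) [ 0.5419 -0.0265  0.065 ]
(261, 149) [0.5868 0.2759 0.029 ]
(278, 147) [0.5905 0.2548 0.029 ]
(280, 218) [0.4979 0.2495 0.029 ]
(263, 219) [0.4951 0.2719 0.029 ]
(269, 280) [0.394  0.2655 0.007 ]
(281, 280) [0.3951 0.2479 0.007 ]
(223, 104) [0.6385 0.3306 0.003 ]
(315, 107) [0.6418 0.2122 0.003 ]
scene 3043.0 [ 0.45374411  0.04631671 -0.13009753] 0.020046710968017578
side 2343.0 [0.48160151 0.03959074 3.0330866 ] 0.02463012933731079
[ 0.45209238  0.04375428 -0.12775917] 0.03480294346809387
[[358.0, 199.0], [359.0, 182.0], [379.0, 223.0], [381.0, 206.0], [307.0, 217.0], [306.0, 200.0], [325.0, 244.0], [325.0, 227.0]]
[[349.0, 221.0], [350.0, 204.0], [325.0, 239.0], [326.0, 222.0], [309.0, 201.0], [308.0, 185.0], [285.0, 217.0], [283.0, 201.0]]
[[447.0, 297.0], [465.0, 323.0], [373.0, 284.0], [380.0, 309.0], [482.0, 191.0], [508.0, 204.0], [402.0, 175.0], [415.0, 185.0]]
```

Call:
{"api": "play_rows", "payload": {
  "delta_pos": [
    [0.0027,-0.0083,0.031],
    [0.0027,-0.0083,0.031],
    [0.0027,-0.0083,0.031],
    [0.0027,-0.0083,0.031],
    [0.0027,-0.0083,0.031],
    [0.0027,-0.0083,0.031],
    [0.0027,-0.0083,0.031],
    [0.0024,-0.0084,0.02],
    [0,0,0.01],
    [0,0,0],
    [0,0,0],
    [0,0,0],
    [0,0,0],
    [0,0,0],
    [0,0,0],
    [0,0,0]
  ],
  "roll": [0,0,0,0,0,0,0,0,0,0,0,0,0,0,0,0],
  "hand": [100,80,60,50,50,50,50,50,50,0,0,0,0,0,0,0]
}}

```text
t: 6.12
tcp_pos: [0.5777, 0.2658, 0.0074]
orientation: [0.0, 1.0, 0.031, 0.001]
force: [-1.3, -1.9, 7.2]
finger_gap: 0.0237
grasp_force: 30.0
```

Call:
{"api": "play_rows", "payload": {
  "delta_pos": [
    [0,0,-0.03],
    [0,0,-0.041],
    [0,0,-0.041],
    [0,0,-0.041],
    [0,0,0],
    [0,0,0]
  ],
  "roll": [0,0,0,0,0,0],
  "hand": [0,0,0,0,0,0]
}}

```text
t: 6.62
tcp_pos: [0.5781, 0.2663, 0.1618]
orientation: [-0.0, 1.0, 0.031, 0.002]
force: [-0.7, 0.6, -2.7]
finger_gap: 0.0237
grasp_force: 30.0
```

```bash
cat >> h.py <<'E'
def pic(name,fn,crop=None,f=1):
    d=snapshot(name);a=d["image"][:,:,::-1]
    if crop: a=a[crop[1]:crop[3],crop[0]:crop[2]]
    cv2.imwrite(fn,cv2.resize(a,None,fx=f,fy=f,interpolation=cv2.INTER_CUBIC));return d
E
python3 - <<'E'
from h import *
s=sense();print(s["tcp_pos"],s["finger_gap"],s["grasp_force"],s["force"],s["moment"])
pic("side","pics/s2.png",(150,120,410,320),3)
E
```

```text
[0.57814497 0.26625827 0.16176367] 0.02367220062087847 29.996399581432343 [-0.6973793   0.55801468 -2.66448253] [-0.03341147 -0.08284259 -0.0051302 ]
```

View pics/s2.png

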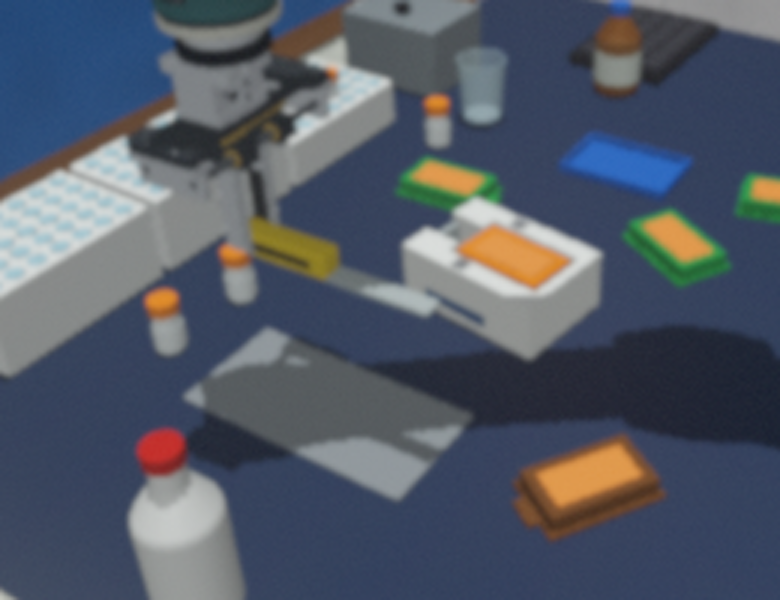

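Call:
{"api": "play_rows", "payload": {
  "delta_pos": [
    [0,0,0.025],
    [0,0,0.025],
    [0,0,0],
    [0,0,0],
    [0,0,0]
  ],
  "roll": [0,0,0,0,0],
  "hand": [0,0,20,24,24]
}}

```text
t: 7.08
tcp_pos: [0.5771, 0.2663, 0.1098]
orientation: [-0.0, 1.0, 0.031, -0.0]
force: [-0.7, 0.6, -1.3]
finger_gap: 0.0236
grasp_force: 30.0
```

```bash
cat >> h.py <<'E'
def pitch(zg=.0234,gx=-.038):
    "pitch of held bar (deg, tip down positive) from scene+side masks"
    s=sense();g=s["tcp_pos"]+[0,0,.019];a=psi()+np.pi;out=[]
    for n in("scene","side"):
        d=snapshot(n);r=trace(n,"bar")
        if not r: continue
        m=r[0]["mask"].astype(np.float32);best=(0,0)
        for t in range(-30,91,2):
            c,k=np.cos(np.radians(t)),np.sin(np.radians(t));im=np.zeros((400,640),np.uint8)
            for B in M["bar"]:
                Q=B-[gx,0,zg];Q=Q@np.array([[c,0,k],[0,1,0],[-k,0,c]]).T
                q=proj(d,pose([g[0],g[1],a],Q,g[2]));cv2.fillConvexPoly(im,cv2.convexHull(q.round().astype(np.int32)),1)
            v=np.minimum(im,m).sum()/np.maximum(im,m).sum();best=max(best,(round(float(v),3),t))
        out.append((n,round(r[0]["confidence"],2),best))
    return out
E
python3 -c "
from h import *
print(sense()['grasp_force'],sense()['finger_gap'],pitch())"
```

```text
29.99643713235855 0.023610048001757825 [('scene', 0.69, (0.0, 90)), ('side', 0.91, (0.749, 0))]
```

Call:
{"api": "play_rows", "payload": {
  "delta_pos": [
    [0,0,0],
    [0,0,0]
  ],
  "roll": [0,0],
  "hand": [25,25]
}}

```text
t: 7.45
tcp_pos: [0.5773, 0.2662, 0.1099]
orientation: [-0.0, 1.0, 0.031, 0.0]
force: [-0.3, 0.3, -1.9]
finger_gap: 0.024
grasp_force: 16.7
```

Call:
{"api": "play_rows", "payload": {
  "delta_pos": [
    [0,0,0],
    [0,0,0]
  ],
  "roll": [0,0],
  "hand": [25.2,25.2]
}}

```text
t: 7.62
tcp_pos: [0.5772, 0.2661, 0.1096]
orientation: [-0.0, 1.0, 0.031, 0.0]
force: [0.3, -0.0, -2.0]
finger_gap: 0.024
grasp_force: 10.4
```

```bash
python3 -c "
from h import *
print(sense()['grasp_force'],sense()['finger_gap'],sense()['moment'],pitch())"
```

```text
10.421725362539291 0.024006325586854123 [ 0.04469462 -0.07044977 -0.01117372] [('scene', 0.53, (0.253, 0)), ('side', 0.84, (0.788, 0))]
```

Call:
{"api": "play_rows", "payload": {
  "delta_pos": [
    [0,0,0],
    [0,0,0]
  ],
  "roll": [0,0],
  "hand": [25.32,25.32]
}}

```text
t: 7.98
tcp_pos: [0.5771, 0.2661, 0.1095]
orientation: [-0.0, 1.0, 0.031, -0.0]
force: [-0.7, 0.4, -1.9]
finger_gap: 0.024
grasp_force: 6.7
```

```bash
python3 -c "
from h import *
print(sense()['grasp_force'],sense()['finger_gap'],sense()['moment'],pitch())"
```

```text
6.665922626852989 0.02398974462471132 [-0.00455586 -0.00899489 -0.01901738] [('scene', 0.5, (0.26, 42)), ('side', 0.76, (0.75, 34))]
```

Call:
{"api": "play_rows", "payload": {
  "delta_pos": [
    [0,0,0],
    [0,0,-0.04]
  ],
  "roll": [0,0],
  "hand": [20,20]
}}

```text
t: 8.35
tcp_pos: [0.5744, 0.2641, 0.1436]
orientation: [0.002, 1.0, 0.031, -0.004]
force: [-0.1, -1.0, -2.8]
finger_gap: 0.0239
grasp_force: 30.0
```

```bash
python3 -c "
from h import *
print(sense()['grasp_force'],sense()['finger_gap'],sense()['tcp_pos'],pitch())
pic('side','pics/s3.png',(190,130,350,270),4)"
```

```text
29.99952882528305 0.023912493431954705 [0.57438118 0.26406349 0.14357046] [('scene', 0.89, (0.501, 36)), ('side', 0.79, (0.806, 34))]
```

View pics/s3.png

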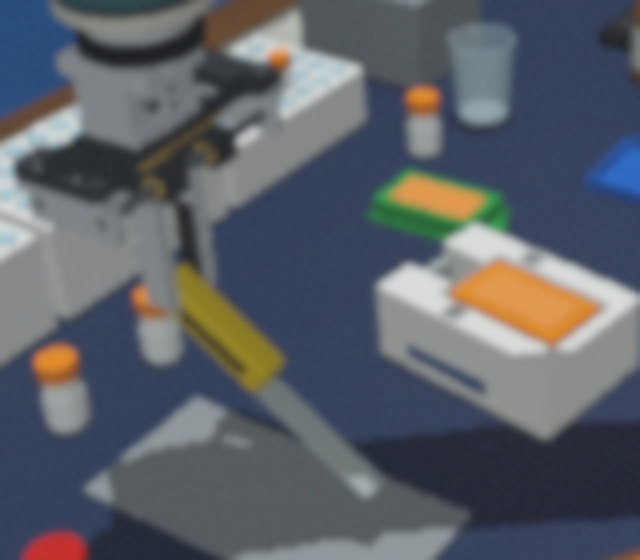

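```bash
python3 -c "
from h import *
print(sense()['tcp_pos'],psi(),to([.702,.0114,.21],-.132))"
```

```text
[0.57710253 0.26590221 0.14922251] 0.061655390938959 (array([ 0.109 ,  0.2617, -0.0608]), np.float64(0.1937))
```

Call:
{"api": "play_rows", "payload": {
  "delta_pos": [
    [0,0,-0.03],
    [0,0,-0.03],
    [0.0136,0.0327,0],
    [0.0136,0.0327,0],
    [0.0136,0.0327,0],
    [0.0136,0.0327,0],
    [0.0136,0.0327,0],
    [0.0136,0.0327,0],
    [0.0136,0.0327,0],
    [0.0136,0.0327,0],
    [0,0,0],
    [0,0,0],
    [0,0,0]
  ],
  "roll": [0,0,0,0,0,0,0,0,0,0,0.097,0.097,0],
  "hand": [15,15,15,15,15,15,15,15,15,15,15,15,15]
}}

```text
t: 9.68
tcp_pos: [0.7015, 0.0111, 0.2079]
orientation: [0.0, 0.998, -0.069, -0.001]
force: [0.2, 0.8, -2.0]
finger_gap: 0.0239
grasp_force: 30.0
```

```bash
python3 - <<'E'
from h import *
s=sense();print(s['tcp_pos'],psi(),s['force'],to([.702,.0114,.18],-.132),pitch())
d=pic('wrist','pics/w4.png')
# top corners / sill overlay under assumed base pose
b=[.4525,.0445,-.132]
P=np.array([[100,-20,65],[100,20,65],[96,0,55],[65,15,4+45],[65,-15,49],[100,58,65],[100,-58,65],[-56,36,65],[51,30,65],[51,-30,65]])/1000.
q=proj(d,pose(b,P));print(q.round(1).tolist())
im=d["image"][:,:,::-1].copy()
for p in q: cv2.circle(im,tuple(int(v) for v in p),2,(255,0,255),-1)
cv2.imwrite('pics/w4.png',cv2.resize(im[150:400,180:480],None,fx=2.4,fy=2.4,interpolation=cv2.INTER_CUBIC))
E
```

```text
[0.70154876 0.0111211  0.20792066] -0.13800766777690177 [ 0.20539751  0.81688307 -2.0018788 ] (array([ 0.0004, -0.0003,  0.0279]), np.float64(-0.006)) [('scene', 0.92, (0.603, 36)), ('side', 0.68, (0.744, 34))]
[[339.7, 316.0], [304.9, 315.9], [322.3, 313.8], [310.0, 332.7], [334.4, 332.8], [272.0, 315.7], [372.6, 316.0], [294.0, 419.8], [297.0, 351.3], [347.3, 351.4]]
```

View pics/w4.png

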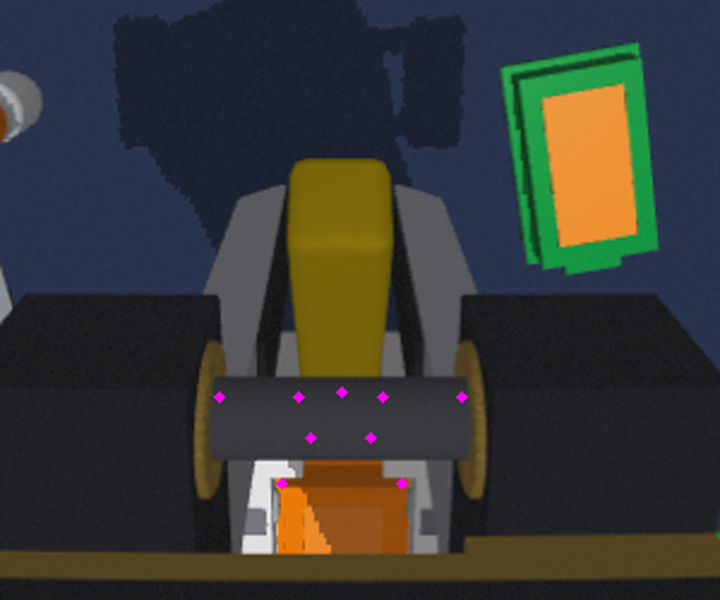

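Call:
{"api": "play_rows", "payload": {
  "delta_pos": [
    [0,0,0.014],
    [0,0,0.013],
    [-0.01,0,0.0072],
    [-0.01,0,0.0072],
    [-0.01,0,0.0072],
    [-0.01,0,0.0072],
    [-0.01,0,0.0072],
    [0,0,0]
  ],
  "roll": [0,0,0,0,0,0,0,0],
  "hand": [15,15,15,15,15,15,15,15]
}}

```text
t: 10.6
tcp_pos: [0.6499, 0.0184, 0.1438]
orientation: [0.0, 0.998, -0.065, -0.002]
force: [0.1, 0.0, -3.4]
finger_gap: 0.0234
grasp_force: 30.0
```

```bash
cat >> h.py <<'E'
BP=np.array([.4525,.0445,-.132])
def inbase(p):
    d=np.asarray(p)[:2]-BP[:2];c,s=np.cos(BP[2]),np.sin(BP[2]);return np.round([c*d[0]+s*d[1],-s*d[0]+c*d[1],p[2]],4)
E
python3 -c "
from h import *
s=sense();print(inbase(s['tcp_pos']),psi(),s['force'],s['moment'],pitch())
pic('side','pics/s5.png',(235,140,365,260),5)"
```

```text
[0.1991 0.0002 0.1438] -0.1308517058302936 [ 0.05462453  0.03688741 -3.40577271] [ 0.00067343 -0.09624918 -0.00909147] [('scene', 0.93, (0.635, 36)), ('side', 0.76, (0.681, 34))]
```

View pics/s5.png

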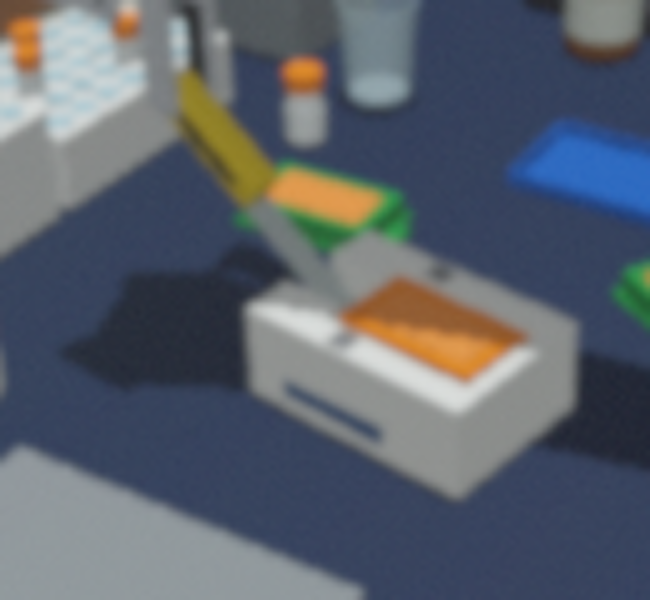

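Call:
{"api": "play_rows", "payload": {
  "delta_pos": [
    [-0.005,0,0.004],
    [-0.005,0,0.004],
    [0,0,0],
    [0,0,0]
  ],
  "roll": [0,0,0,0],
  "hand": [15,15,15,15]
}}

```text
t: 11.18
tcp_pos: [0.642, 0.0196, 0.1382]
orientation: [0.0, 0.998, -0.066, -0.0]
force: [-0.1, 0.3, -2.0]
finger_gap: 0.0235
grasp_force: 30.0
```

```bash
python3 -c "
from h import *
s=sense();print(inbase(s['tcp_pos']),psi(),s['force'],s['moment'],pitch())"
```

```text
[0.1911 0.0003 0.1382] -0.1319977396578289 [-0.08193899  0.26042759 -2.04882983] [ 0.00136092 -0.15863025  0.00840622] [('scene', 0.69, (0.512, 36)), ('side', 0.83, (0.667, 34))]
```

Call:
{"api": "play_rows", "payload": {
  "delta_pos": [
    [0.0069,0,0.0086],
    [0.0069,0,0.0086],
    [0.0057,0,0.008],
    [0.0057,0,0.008],
    [0.0054,0,0.011],
    [0.0054,0,0.011],
    [0,0,0]
  ],
  "roll": [0,0,0,0,0,0,0],
  "hand": [15,15,15,15,15,15,15]
}}

```text
t: 11.97
tcp_pos: [0.6779, 0.0146, 0.0801]
orientation: [0.0, 0.998, -0.066, -0.001]
force: [-0.1, 0.5, -0.8]
finger_gap: 0.0234
grasp_force: 30.0
```

```bash
python3 -c "
from h import *
s=sense();print(inbase(s['tcp_pos']),psi(),s['force'],s['moment'],pitch(),s['finger_gap'])"
```

```text
[ 0.2273 -0.      0.0801] -0.1323976766010131 [-0.10697211  0.53068519 -0.75705059] [ 0.12584335  0.03106375 -0.03417436] [('scene', 0.91, (0.571, 10)), ('side', 0.58, (0.612, 8))] 0.023418350851340492
```

Call:
{"api": "play_rows", "payload": {
  "delta_pos": [
    [0.0034,0,0.0115],
    [0.0034,0,0.0115],
    [0.001,0,0.0095],
    [0.001,0,0.0095],
    [0.0005,0,0.0095],
    [0,0,0],
    [0,0,0]
  ],
  "roll": [0,0,0,0,0,0,0],
  "hand": [15,15,15,15,15,15,15]
}}

```text
t: 12.75
tcp_pos: [0.687, 0.0137, 0.0309]
orientation: [-0.0, 0.998, -0.066, -0.001]
force: [-0.1, 0.6, -2.8]
finger_gap: 0.0239
grasp_force: 30.0
```

```bash
python3 -c "
from h import *
s=sense();print(inbase(s['tcp_pos']),psi(),s['force'],s['moment'],pitch(),s['finger_gap'])
pic('side','pics/s6.png',(235,140,365,260),5)"
```

```text
[0.2365 0.0003 0.0309] -0.13206847987298742 [-0.08592112  0.60037776 -2.79037287] [ 0.0211263  -0.29746636  0.01742268] [('scene', 0.94, (0.545, -10)), ('side', 0.51, (0.702, -12))] 0.023855278498099403
```

View pics/s6.png

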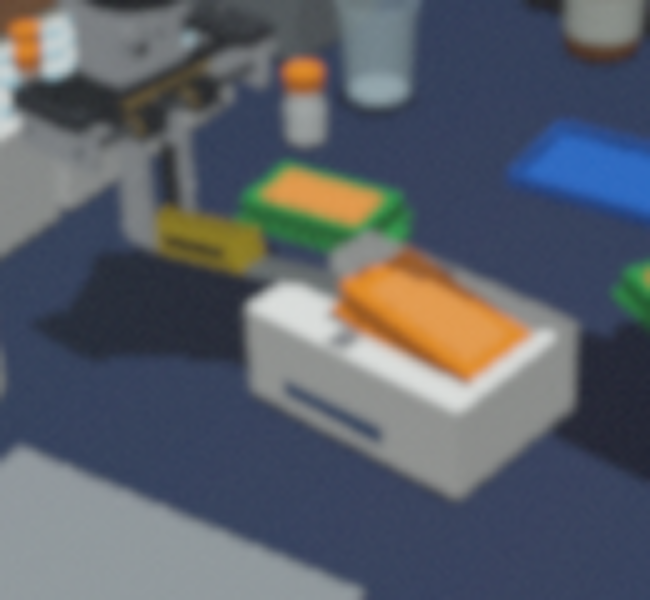

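Call:
{"api": "play_rows", "payload": {
  "delta_pos": [
    [0.0098,0,0.002],
    [0.0098,0,0.002],
    [0.0098,0,0.002],
    [0.0098,0,0.002],
    [0,0,0]
  ],
  "roll": [0,0,0,0,0],
  "hand": [15,15,15,15,15]
}}

```text
t: 13.42
tcp_pos: [0.7273, 0.008, 0.0236]
orientation: [-0.0, 0.998, -0.066, 0.0]
force: [0.6, -0.2, -1.8]
finger_gap: 0.0238
grasp_force: 30.0
```

Call:
{"api": "play_rows", "payload": {
  "delta_pos": [
    [0.005,0,-0.01],
    [0.005,0,-0.03],
    [0,0,-0.04],
    [0,0,-0.04],
    [0,0,-0.03],
    [0,0,0]
  ],
  "roll": [0,0,0,0,0,0],
  "hand": [15,15,15,15,15,15]
}}

```text
t: 13.92
tcp_pos: [0.7386, 0.0079, 0.1826]
orientation: [-0.001, 0.998, -0.066, 0.005]
force: [0.7, 1.4, -1.4]
finger_gap: 0.024
grasp_force: 30.0
```

```bash
python3 -c "
from h import *
s=sense();print(s['tcp_pos'],inbase(s['tcp_pos']),psi(),s['force'],s['finger_gap'],to([.592,.2665,.09],.062),pitch())
pic('side','pics/s7.png',(235,100,365,240),4)"
```

```text
[0.73861781 0.00793599 0.18257195] [0.2884 0.0014 0.1826] -0.13208572784399353 [ 0.71567716  1.40923917 -1.41269891] 0.02396745271693099 (array([-0.1794, -0.237 ,  0.0926]), np.float64(-0.1941)) [('scene', 0.85, (0.667, -10)), ('side', 0.65, (0.646, -10))]
```

Call:
{"api": "play_rows", "payload": {
  "delta_pos": [
    [-0.02,-0.0263,0],
    [-0.02,-0.0263,0],
    [-0.02,-0.0263,0],
    [-0.02,-0.0263,0],
    [-0.02,-0.0263,0],
    [-0.02,-0.0263,0],
    [-0.02,-0.0263,0],
    [-0.02,-0.0263,0],
    [-0.02,-0.0263,0],
    [0,0,0.03],
    [0,0,0.03],
    [0,0,0.03],
    [0,0,0.03],
    [0,0,0],
    [0,0,0],
    [0,0,0],
    [0,0,0]
  ],
  "roll": [0,0,0,0,0,0,0,0,0,-0.097,-0.097,0,0,0,0,0,0],
  "hand": [15,15,15,15,15,15,15,15,15,15,15,15,15,25.2,25.32,25.32,25.32]
}}

```text
t: 15.58
tcp_pos: [0.5897, 0.2661, 0.0557]
orientation: [-0.001, 1.0, 0.031, 0.001]
force: [0.2, -0.5, -1.6]
finger_gap: 0.0241
grasp_force: 6.4
```

```bash
python3 -c "
from h import *
s=sense();print(s['tcp_pos'],psi(),s['force'],s['finger_gap'],s['grasp_force'],to([.592,.2665,.008],.062),pitch())"
```

```text
[0.58969648 0.26612364 0.05569514] 0.061758372062393097 [ 0.17944831 -0.51796972 -1.57723793] 0.024098221658520467 6.4169941842556 (array([ 0.0023, -0.0002,  0.0477]), np.float64(-0.0002)) [('scene', 0.62, (0.124, 62)), ('side', 0.79, (0.729, 14))]
```

Call:
{"api": "play_rows", "payload": {
  "delta_pos": [
    [0,0,0],
    [0,0,0.012],
    [0,0,0.012],
    [0,0,0.01],
    [0,0,0.007],
    [0,0,0.004],
    [0,0,0.001],
    [0,0,0],
    [0,0,0]
  ],
  "roll": [0,0,0,0,0,0,0,0,0],
  "hand": [25.2,25.2,25.2,25.2,25.2,25.2,25.2,25.2,25.2]
}}

```text
t: 16.53
tcp_pos: [0.5886, 0.2655, 0.0071]
orientation: [0.0, 1.0, 0.031, -0.0]
force: [0.6, 0.5, -0.7]
finger_gap: 0.024
grasp_force: 10.2
```

```bash
python3 -c "
from h import *
s=sense();print(s['tcp_pos'],psi(),s['force'],s['finger_gap'],s['grasp_force'],pitch())"
```

```text
[0.58856826 0.2655017  0.00713371] 0.06200498972586033 [ 0.61945971  0.45204157 -0.71411167] 0.023988913203968246 10.154400765895844 [('scene', 0.75, (0.171, 0)), ('side', 0.66, (0.0, 90))]
```

Call:
{"api": "play_rows", "payload": {
  "delta_pos": [
    [0,0,0],
    [0,0,0],
    [0,0,0],
    [0,0,-0.02],
    [0,0,-0.04],
    [0,0,-0.04],
    [0,0,-0.04],
    [0,0,-0.04],
    [0,0,-0.04],
    [0,0,0],
    [0,0,0]
  ],
  "roll": [0,0,0,0,0,0,0,0,0,0.097,0.097],
  "hand": [27,35,50,60,80,100,100,100,100,100,100]
}}

```text
t: 17.65
tcp_pos: [0.5898, 0.266, 0.2306]
orientation: [-0.001, 0.998, -0.068, 0.002]
force: [0.0, 0.5, -0.7]
finger_gap: 0.0888
grasp_force: 0.0
```

```bash
python3 - <<'E'
from h import *
s=sense();print(s['tcp_pos'],psi())
S={n:snapshot(n) for n in("scene","side","wrist")}
V=[(d,trace(n,"bar")[0]["mask"].astype(np.float32)) for n,d in S.items() if n!="scene"]
print("bar",*fit(V,"bar",.003))
# cover: fit tilt/position not needed; overlay popped-up model
t=np.radians(7.5)
B=np.array([[x,y,z] for x in(-51,51) for y in(-30,30) for z in(20,)])/1000.
Q=B-[-.055,0,0];c,k=np.cos(t),np.sin(t);Q=Q@np.array([[c,0,-k],[0,1,0],[k,0,c]]).T+[-.055,0,.045]
out=[]
for n in("scene","side"):
    q=proj(S[n],pose(BP,Q));im=S[n]["image"][:,:,::-1].copy();f=4
    x,y=q.mean(0).astype(int);im=cv2.resize(im[y-48:y+48,x-48:x+48],None,fx=f,fy=f,interpolation=cv2.INTER_CUBIC)
    for p in q: cv2.circle(im,tuple(int(v) for v in (p-[x-48,y-48]+.5)*f),2,(255,0,255),-1)
    out.append(im)
cv2.imwrite("pics/c8.png",np.hstack(out))
E
```

```text
[0.58980217 0.26604283 0.23063188] -0.13646713362599083
bar [0.54229304 0.26328986 3.2043623 ] 0.08698180317878723
```

View pics/c8.png

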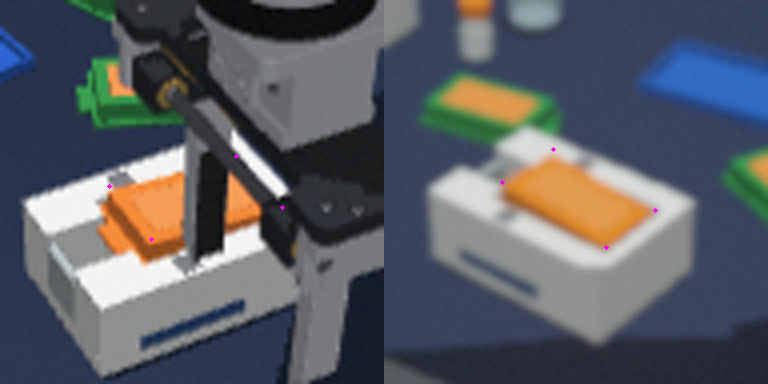

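Call:
{"api": "play_rows", "payload": {
  "delta_pos": [
    [-0.0116,0.034,0],
    [-0.0116,0.034,0],
    [-0.0116,0.034,0],
    [-0.0116,0.034,0],
    [-0.0116,0.034,0],
    [-0.0116,0.034,0],
    [-0.0116,0.034,0],
    [0,0,0.04],
    [0,0,0.04],
    [0,0,0.03],
    [0,0,0.02],
    [0,0,0]
  ],
  "roll": [0,0,0,0,0,0,0,0,0,0,0,0],
  "hand": [100,100,100,100,100,100,100,100,100,100,100,100]
}}

```text
t: 18.9
tcp_pos: [0.4746, 0.0402, 0.0942]
orientation: [-0.0, 0.998, -0.065, -0.003]
force: [-1.1, 0.1, -0.2]
finger_gap: 0.0937
grasp_force: 0.0
```

```bash
python3 - <<'E'
from h import *
s=sense();print(s['tcp_pos'],inbase(s['tcp_pos']),psi(),s['force'])
pic("side","pics/s9.png",(265,120,375,230),5)
E
```

```text
[0.47462383 0.04021082 0.09418867] [ 0.0225 -0.0013  0.0942] -0.12955658295476757 [-1.1402626   0.11823417 -0.18401314]
```

View pics/s9.png

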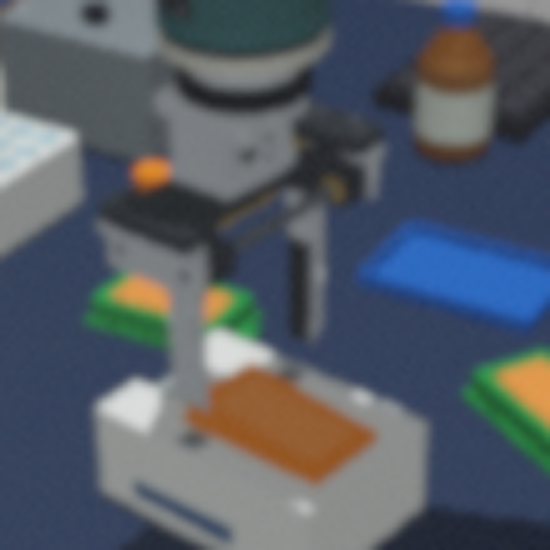

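Call:
{"api": "play_rows", "payload": {
  "delta_pos": [
    [0.002,-0.001,0.012],
    [0,0,0.01],
    [0,0,0.005],
    [0,0,0],
    [0,0,0],
    [0,0,0],
    [0,0,0],
    [0,0,0],
    [0,0,0],
    [0,0,0],
    [0,0,0]
  ],
  "roll": [0,0,0,0,0,0,0,0,0,0,0],
  "hand": [100,100,100,80,70,66,60,50,40,30,30]
}}

```text
t: 19.87
tcp_pos: [0.4792, 0.0405, 0.0709]
orientation: [0.0, 0.998, -0.066, 0.0]
force: [-0.4, -5.5, 4.3]
finger_gap: 0.0589
grasp_force: 30.0
```

```bash
python3 - <<'E'
from h import *
s=sense();print(s['tcp_pos'],inbase(s['tcp_pos']),s['force'],s['finger_gap'],s['grasp_force'])
E
```

```text
[0.47923635 0.04052155 0.07093509] [ 0.027  -0.0004  0.0709] [-0.41541499 -5.49734148  4.25575627] 0.058866813737390715 30.00261962413788
```

Call:
{"api": "play_rows", "payload": {
  "delta_pos": [
    [0,0,-0.005],
    [0,0,-0.01],
    [0,0,-0.015],
    [0,0,0],
    [0,0,0]
  ],
  "roll": [0,0,0,0,0],
  "hand": [30,30,30,30,30]
}}

```text
t: 20.28
tcp_pos: [0.4797, 0.0414, 0.1016]
orientation: [-0.0, 0.998, -0.066, 0.001]
force: [0.1, -0.6, -1.3]
finger_gap: 0.0588
grasp_force: 30.0
```

```bash
cat >> h.py <<'E'
M["cover"]=[box(-55,55,-35,35,0,4),box(-51,51,-30,30,4,20),box(55,65,-15,15,0,4)]
def cov(p,a,names=("scene","side"),lim=.3):
    "fit held cover: pitch (deg, lip up +), and its origin height/x offset along tool x rel. TCP"
    g=np.array(p);V=[]
    for n in names:
        d=snapshot(n);C=[q for q in trace(n,"cover") if q["confidence"]>lim]
        u=proj(d,[g])[0]
        C=[q for q in C if np.hypot(*(np.argwhere(q["mask"]).mean(0)[::-1]-u))<35]
        if C: V.append((d,C[0]["mask"].astype(np.float32),n))
    def cost(v):
        t,dx,dz=v[0]*.1,v[1]*.1,v[2]*.1;c,k=np.cos(t),np.sin(t);L=0
        for d,m,_ in V:
            im=np.zeros((1600,2560),np.uint8)
            for B in M["cover"]:
                Q=B@np.array([[c,0,-k],[0,1,0],[k,0,c]]).T+[dx,0,dz]
                q=proj(d,pose([g[0],g[1],a],Q,g[2]));cv2.fillConvexPoly(im,cv2.convexHull(((q+.5)*4).astype(np.int32)),1)
            s=cv2.resize(im.astype(np.float32),(640,400),interpolation=cv2.INTER_AREA)
            L+=1-np.minimum(s,m).sum()/np.maximum(s,m).sum()
        return L/max(1,len(V))
    r=min((minimize(cost,[t0,-.25,-.15],method="Nelder-Mead",options=dict(initial_simplex=[[t0,-.25,-.15],[t0+.8,-.25,-.15],[t0,-.1,-.15],[t0,-.25,-.05]],maxfev=150)) for t0 in(-2,0,1.3,3)),key=lambda r:r.fun)
    return [v[2] for v in V],round(float(np.degrees(r.x[0]*.1)),1),(r.x[1:]*100).round(1),round(r.fun,3)
E
python3 - <<'E'
from h import *
s=sense();print(s['tcp_pos'],inbase(s['tcp_pos']),s['force'],s['moment'],s['finger_gap'],s['grasp_force'])
print(cov(s['tcp_pos'],psi()))
E
```

```text
[0.47971751 0.04138163 0.10161793] [0.0274 0.0005 0.1016] [ 0.10056662 -0.55708553 -1.31423416] [-0.01650504  0.00370146 -0.01043713] 0.05883759342761399 29.998776018619537
(['scene', 'side'], 6.7, array([-28.2, -25.9]), np.float64(0.599))
```

Call:
{"api": "play_rows", "payload": {
  "delta_pos": [
    [0,0,-0.03],
    [0,0,-0.04],
    [0,0,-0.03],
    [0,0,0],
    [0,0,0]
  ],
  "roll": [0,0,0,0,0],
  "hand": [30,30,30,30,30]
}}

```text
t: 20.9
tcp_pos: [0.4797, 0.041, 0.2016]
orientation: [0.0, 0.998, -0.066, 0.001]
force: [-0.5, 0.2, -2.5]
finger_gap: 0.0589
grasp_force: 30.0
```

```bash
python3 - <<'E'
from h import *
s=sense();g=s['tcp_pos'];a=psi();print(g,s['force'],s['moment'],s['finger_gap'])
for n in("scene","side"):
    d=snapshot(n);t=np.radians(7);c,k=np.cos(t),np.sin(t)
    q=np.vstack([proj(d,pose([*g[:2],a],B@np.array([[c,0,-k],[0,1,0],[k,0,c]]).T+[-.027,0,-.019],g[2])) for B in M["cover"]])
    print(n,"exp",q.min(0).round(),np.ptp(q,axis=0).round(),[(round(r["confidence"],2),r["extent"],int(r["mask"].sum())) for r in trace(n,"cover")])
    im=cv2.cvtColor(d["image"],cv2.COLOR_RGB2HSV);x0,y0=(q.min(0)-4).astype(int);x1,y1=(q.max(0)+4).astype(int)
    w=(im[...,0]>5)&(im[...,0]<20)&(im[...,1]>150);w[:y0]=0;w[y1+40:]=0;w[:,:x0]=0;w[:,x1:]=0
    ys,xs=np.nonzero(w);print("orange",len(xs),xs.min(),ys.min(),np.ptp(xs),np.ptp(ys))
print(cov(g,a))
E
```

```text
[0.47971056 0.04103408 0.20161718] [-0.48992065  0.15268326 -2.5447779 ] [ 0.00230362  0.02042284 -0.00331769] 0.05891338273916851
scene exp [324. 150.] [51. 28.] [(0.95, [328.0, 154.9, 49.0, 26.2], 730), (0.77, [318.1, 171.8, 41.9, 10.8], 160), (0.66, [317.6, 134.8, 26.1, 20.5], 196), (0.61, [426.7, 212.9, 34.4, 38.4], 903), (0.59, [239.8, 197.1, 49.9, 33.2], 795), (0.22, [327.2, 244.2, 108.8, 85.2], 3602)]
orange 771 325 146 50 33
side exp [298. 154.] [45. 30.] [(0.86, [282.8, 172.7, 32.2, 17.1], 404), (0.83, [300.0, 155.9, 41.5, 32.5], 664), (0.78, [323.8, 264.7, 46.8, 37.7], 1148), (0.69, [398.0, 177.9, 30.8, 20.5], 446), (0.64, [360.6, 190.6, 36.1, 20.2], 485)]
orange 690 293 152 47 32
(['scene', 'side'], 7.0, array([-29.1, -26. ]), np.float64(0.61))
```

Call:
{"api": "play_rows", "payload": {
  "delta_pos": [
    [-0.0121,0.03,-0.008],
    [-0.0121,0.03,-0.008],
    [-0.0121,0.03,-0.008],
    [-0.0121,0.03,-0.008],
    [-0.0121,0.03,-0.008],
    [0,0,0],
    [0,0,0],
    [0,0,0],
    [0,0,0]
  ],
  "roll": [0,0,0,0,0,-0.076,-0.076,0,0],
  "hand": [30,30,30,30,30,30,30,30,30]
}}

```text
t: 22.05
tcp_pos: [0.3993, -0.0996, 0.2406]
orientation: [-0.0, 1.0, 0.009, -0.0]
force: [-0.6, -0.3, -0.9]
finger_gap: 0.0585
grasp_force: 30.0
```

```bash
sed -i 's|        if C: V.append|        C.sort(key=lambda q:np.hypot(*(np.argwhere(q["mask"]).mean(0)[::-1]-u-[0,3])))\n        if C: V.append|' h.py
python3 - <<'E'
from h import *
s=sense();g=s['tcp_pos'];a=psi();print(g,a,s['force'],s['finger_gap'])
print(cov(g,a))
V=[]
for n in("wrist","scene","side"):
    d=snapshot(n);im=cv2.cvtColor(d["image"],cv2.COLOR_RGB2HSV)
    w=(im[...,0]>105)&(im[...,0]<120)&(im[...,1]>190)&(im[...,2]>90)
    k,L,st,_=cv2.connectedComponentsWithStats(w.astype(np.uint8));i=1+np.argmax(st[1:,4])
    print(n,st[i],[(round(r["confidence"],2),r["extent"]) for r in trace(n,"tray")][:2])
    V.append((d,(L==i).astype(np.float32)));print(fit(V[-1:],"tray"))
E
```

```text
[ 0.39934427 -0.09955816  0.24058552] 0.017746901973054285 [-0.57727767 -0.30701042 -0.87299583] 0.058522332013779245
(['scene', 'side'], 4.7, array([-26.3, -22.7]), np.float64(0.593))
wrist [ 419   51   84  118 8553] [(0.88, [417.6, 50.8, 86.4, 119.0]), (0.54, [0.3, 2.6, 65.3, 167.4])]
(array([ 0.4787569 , -0.26867091,  3.1759538 ]), np.float64(0.054572999477386475))
scene [ 378   20   25   58 1097] [(0.69, [257.4, 152.7, 51.1, 30.1])]
(array([-0.4155796 , -0.75820323,  0.72511676]), np.float64(0.767092227935791))
side [342 167  36  17 303] [(0.64, [336.5, 164.4, 41.1, 19.6])]
(array([ 0.48478633, -0.27703557,  3.12743266]), np.float64(0.4802060127258301))
```

Call:
{"api": "play_rows", "payload": {
  "delta_pos": [
    [0.0165,0.0282,0],
    [0.0165,0.0282,0],
    [0.0165,0.0282,0],
    [0.0165,0.0282,0],
    [0.0165,0.0282,0],
    [0.0165,0.0282,0],
    [0,0,0.035],
    [0,0,0.035],
    [0,0,0.035],
    [0,0,0.035],
    [0,0,0.03],
    [0,0,0],
    [0,0,0]
  ],
  "roll": [0,0,0,0,0,0,-0.008,0,0,0,0,0,0],
  "hand": [30,30,30,30,30,30,30,30,30,30,30,30,30]
}}

```text
t: 23.63
tcp_pos: [0.5013, -0.2665, 0.0703]
orientation: [-0.001, 1.0, 0.014, -0.001]
force: [0.6, 0.4, -1.1]
finger_gap: 0.0591
grasp_force: 30.0
```

```bash
python3 - <<'E'
from h import *
s=sense();g=s['tcp_pos'];a=psi();print(g,a,s['force'],s['finger_gap'],to([.5015,-.267,.035],.025))
print(cov(g,a))
for n in("scene","side"):
    d=snapshot(n);im=cv2.cvtColor(d["image"],cv2.COLOR_RGB2HSV)
    for t in(0,4,7):
        t=np.radians(t);c,k=np.cos(t),np.sin(t)
        q=np.vstack([proj(d,pose([*g[:2],a],B@np.array([[c,0,-k],[0,1,0],[k,0,c]]).T+[-.027,0,-.0152-.027*k],g[2])) for B in M["cover"]])
        print(n,"exp",q.min(0).round(1),np.ptp(q,axis=0).round(1))
    print([(round(r["confidence"],2),r["extent"]) for r in trace(n,"cover")][:4])
E
```

```text
[ 0.50127911 -0.2664963   0.07033194] 0.02783216120979448 [ 0.57801313  0.36988497 -1.13817119] 0.059064095309603416 (array([0.0002, 0.0005, 0.0353]), np.float64(0.0028))
(['scene', 'side'], 6.1, array([-24.9, -21.2]), np.float64(0.229))
scene exp [263.6 138.1] [40.8 25.9]
scene exp [263.7 139.4] [40.8 24.1]
scene exp [263.7 140.4] [40.8 22.7]
[(0.94, [314.3, 133.2, 33.9, 21.7]), (0.93, [429.2, 210.7, 32.1, 38.5]), (0.8, [318.0, 163.2, 42.1, 20.6]), (0.65, [266.6, 142.8, 38.0, 22.5])]
side exp [342.6 151.9] [35.4 19.1]
side exp [342.7 151.6] [35.3 20.8]
side exp [342.7 151.4] [35.1 22. ]
[(0.93, [343.6, 155.3, 37.0, 20.3]), (0.81, [283.0, 172.9, 34.5, 16.7]), (0.79, [321.6, 267.5, 47.9, 33.2]), (0.78, [359.2, 191.7, 34.2, 22.2])]
```

Call:
{"api": "play_rows", "payload": {
  "delta_pos": [
    [0,0,0.02],
    [0,0,0.014],
    [0,0,0.003],
    [0,0,0.003],
    [0,0,0.003],
    [0,0,0]
  ],
  "roll": [0,0,0,0,0,0],
  "hand": [30,30,30,30,30,30]
}}

```text
t: 24.53
tcp_pos: [0.5021, -0.267, 0.0281]
orientation: [0.0, 1.0, 0.014, 0.0]
force: [-0.3, 1.1, -0.1]
finger_gap: 0.0587
grasp_force: 30.0
```

Call:
{"api": "play_rows", "payload": {
  "delta_pos": [
    [0,0,0.002],
    [0,0,0.002],
    [0,0,0]
  ],
  "roll": [0,0,0],
  "hand": [30,30,30]
}}

```text
t: 24.78
tcp_pos: [0.5021, -0.267, 0.0239]
orientation: [0.0, 1.0, 0.014, 0.0]
force: [1.7, -0.5, 2.1]
finger_gap: 0.059
grasp_force: 30.0
```

```bash
python3 - <<'E'
from h import *
s=sense();g=s['tcp_pos'];a=psi();print(g,a,s['force'],s['moment'],s['finger_gap'])
print(cov(g,a))
E
```

```text
[ 0.50205739 -0.26701562  0.02393307] 0.027890270185645605 [ 1.6690786  -0.50195824  2.11346341] [-0.01174371 -0.20805065  0.00842821] 0.05899369654222902
(['scene', 'side'], 1.1, array([-27.8, -18.7]), np.float64(0.187))
```

Call:
{"api": "play_rows", "payload": {
  "delta_pos": [
    [0,0,0.0015],
    [0,0,0.001],
    [0,0,0]
  ],
  "roll": [0,0,0],
  "hand": [30,30,30]
}}

```text
t: 25.23
tcp_pos: [0.5019, -0.267, 0.0213]
orientation: [0.0, 1.0, 0.014, 0.0]
force: [2.0, 0.2, 4.2]
finger_gap: 0.0591
grasp_force: 30.0
```

Call:
{"api": "play_rows", "payload": {
  "delta_pos": [
    [0,0,0.0015],
    [0,0,0]
  ],
  "roll": [0,0],
  "hand": [30,30]
}}

```text
t: 25.4
tcp_pos: [0.5023, -0.2669, 0.0205]
orientation: [0.0, 1.0, 0.014, 0.0]
force: [-1.7, 2.6, 16.7]
finger_gap: 0.0589
grasp_force: 30.0
```

```bash
python3 - <<'E'
from h import *
s=sense();g=s['tcp_pos'];a=psi();print(g,a,s['force'],s['moment'],s['finger_gap'])
print(cov(g,a))
E
```

```text
[ 0.50229992 -0.26694468  0.02051829] 0.028019129314022617 [-1.66425909  2.61079664 16.66460884] [ 0.27890946  0.35174086 -0.02782558] 0.0588914136285817
(['scene', 'side'], -1.8, array([-30.8, -16.4]), np.float64(0.216))
```

Call:
{"api": "play_rows", "payload": {
  "delta_pos": [
    [0,0,-0.001],
    [0,0,0],
    [0,0,0],
    [0,0,0],
    [0,0,0],
    [0,0,-0.02],
    [0,0,-0.04],
    [0,0,-0.04],
    [0,0,-0.04],
    [0,0,-0.04],
    [0,0,-0.03],
    [0,0,0],
    [0,0,0]
  ],
  "roll": [0,0,0,0,0,0,0,0,0,0,0,0,0],
  "hand": [62,66,75,80,80,80,80,80,80,80,80,80,80]
}}

```text
t: 26.68
tcp_pos: [0.5022, -0.2672, 0.2322]
orientation: [0.001, 1.0, 0.014, 0.001]
force: [-0.4, 0.1, -0.3]
finger_gap: 0.0753
grasp_force: 0.0
```

```bash
python3 - <<'E'
from h import *
s=sense();print(s['tcp_pos'],s['force'],s['finger_gap'])
print(cov([.502,-.267,.02],.028))
def P(v): print(v)
for n in("scene","side","wrist"):
    d=snapshot(n)
    q=np.vstack([proj(d,pose([.4745,-.2675,.028],B,.004)) for B in M["cover"]])
    print(n,"exp",q.min(0).round(1),np.ptp(q,axis=0).round(1))
    print([(round(r["confidence"],2),r["extent"]) for r in trace(n,"cover")][:5])
d=snapshot("side");print("bar",fit([(d,trace("side","bar")[0]["mask"].astype(np.float32))],"bar",.003))
for t,h in(("vial0",.03),("beaker",.04),("wash_bottle",.085),("reagent",.065)):
    for r in trace("side",t)[:3]:
        e=r["extent"]; print(t,round(r["confidence"],2),ray(d,(e[0]+e[2]/2,e[1]+e[3]/2),h)[:2].round(3))
E
```

```text
[ 0.50218194 -0.26723622  0.23218967] [-0.44912544  0.08525367 -0.28467567] 0.075324674342555
(['scene', 'side'], 1.4, array([-28.8, -18.1]), np.float64(0.127))
scene exp [265.2 151. ] [39.7 26. ]
[(0.93, [427.3, 212.2, 36.6, 37.3]), (0.79, [319.4, 164.5, 39.3, 19.8]), (0.79, [315.5, 135.0, 34.4, 22.9]), (0.62, [237.2, 196.2, 49.1, 33.9]), (0.2, [305.4, 181.0, 74.8, 63.4])]
side exp [342.2 163.8] [34.7 19.4]
[(0.94, [341.1, 164.6, 35.7, 22.2]), (0.73, [282.4, 171.2, 31.9, 18.9]), (0.73, [396.5, 177.7, 35.9, 20.8]), (0.58, [359.1, 188.2, 34.0, 23.5]), (0.58, [323.2, 266.8, 45.1, 34.5])]
wrist exp [293.9 143.3] [56.5 93.4]
[(0.95, [300.5, 288.4, 58.4, 78.3]), (0.82, [293.0, 146.8, 56.6, 92.1]), (0.6, [150.8, 6.5, 69.6, 107.0]), (0.59, [195.6, 235.4, 69.0, 62.4])]
bar (array([0.54501915, 0.26186238, 3.19289248]), np.float64(0.13176310062408447))
vial0 0.66 [0.702 0.183]
vial0 0.61 [ 0.715 -0.195]
vial0 0.53 [0.708 0.28 ]
beaker 0.68 [0.461 0.06 ]
beaker 0.57 [ 0.699 -0.29 ]
wash_bottle 0.63 [ 0.418 -0.144]
wash_bottle 0.6 [0.447 0.499]
reagent 0.59 [ 0.588 -0.45 ]
reagent 0.43 [0.674 0.308]
reagent 0.42 [0.661 0.215]
```

```bash
python3 - <<'E'
from h import *
d=snapshot("wrist");im=cv2.cvtColor(d["image"],cv2.COLOR_RGB2HSV)
def cls(p):
    h,s,v=(int(x) for x in p); return "O" if (h<25 or h>172) and s>120 else "b" if 100<h<125 and s>200 and v>70 else "."
for c in(305,322,340): print(c,120,"".join(cls(p) for p in im[120:270,c]))
for r in(160,190,210): print(r,270,"".join(cls(p) for p in im[r,270:380]))
for c in ("cover","tray"):
    m=[q for q in trace("wrist",c) if abs(q["extent"][0]-290)<25 and q["extent"][1]<200]
    if m: print(c,m[0]["extent"])
t=[.4795,-.2675,.027]
print("walls", proj(d,pose(t,np.array([[-66,0,4],[66,0,4],[0,-42,4],[0,42,4],[-66,0,12],[66,0,12],[-70,0,12],[70,0,12],[0,-42,12],[0,42,12]])/1e3)).round(0).tolist())
# fit cover level pose at floor and at rim height from the 3 views' masks
V=[]
for n in("wrist","side"):
    e=snapshot(n);u=proj(e,[[.475,-.2675,.014]])[0]
    C=sorted(trace(n,"cover"),key=lambda q:np.hypot(*(np.argwhere(q["mask"]).mean(0)[::-1]-u)))
    V.append((e,C[0]["mask"].astype(np.float32)))
for z in(0,.004,.008,.012): print(z,fit(V,"cover",z),fit(V[:1],"cover",z))
E
```

```text
305 120 .........................bbbbbbbbb.OOOOOOOOOOOOOOOOOOOOOOOOOOOOOOOOOOOOOOOOOOOOOOOOOOOOOOOOOOOOOOOOOOOOOOOOOOOOOOOOOOOO..bbb..........................
322 120 ...........................OOOOOOOOOOOOOOOOOOOOOOOOOOOOOOOOOOOOOOOOOOOOOOOOOOOOOOOOOOOOOOOOOOOOOOOOOOOOOOOOOOOOOOOOOOOO..bbb..........................
340 120 .................................b.OOOOOOOOOOOOOOOOOOOOOOOOOOOOOOOOOOOOOOOOOOOOOOOOOOOOOOOOOOOOOOOOOOOOOOOOOOOOOOOOOOOO..bbb..........................
160 270 ................b.bbbb..OOOOOOOOOOOOOOOOOOOOOOOOOOOOOOOOOOOOOOOOOOOOOOOOOOOOOOOObbbbbbbb......................
190 270 .................bb.bbb..OOOOOOOOOOOOOOOOOOOOOOOOOOOOOOOOOOOOOOOOOOOOOOOOOOOOOO.bbbbbbbb......................
210 270 .................bbbbbbb.OOOOOOOOOOOOOOOOOOOOOOOOOOOOOOOOOOOOOOOOOOOOOOOOOOOOO.....bbbb.......................
cover [295.9, 146.1, 52.8, 91.4]
tray [285.6, 135.4, 75.3, 111.2]
walls [[322.0, 238.0], [322.0, 139.0], [355.0, 191.0], [290.0, 190.0], [322.0, 241.0], [322.0, 139.0], [322.0, 243.0], [322.0, 136.0], [355.0, 192.0], [289.0, 192.0]]
0 (array([ 0.47181192, -0.26793311,  0.04292324]), np.float64(0.12194660305976868)) (array([ 0.47130032, -0.26713057,  0.03044419]), np.float64(0.01912468671798706))
0.004 (array([ 0.47227957, -0.26705861,  0.03079133]), np.float64(0.0663568377494812)) (array([ 0.47218049, -0.26706305,  0.02740537]), np.float64(0.014538347721099854))
0.008 (array([ 0.47237832, -0.26685054,  0.02046446]), np.float64(0.07241794466972351)) (array([ 0.4735049 , -0.26704413,  0.02845825]), np.float64(0.025543034076690674))
0.012 (array([ 0.47272167, -0.26608041,  0.03688239]), np.float64(0.12634870409965515)) (array([ 0.47347734, -0.26687458,  0.02629888]), np.float64(0.042333364486694336))
```

```bash
python3 -c "
from cell import *
print(finish_job())"
```

```text
the job is handed in; nothing more can be done
None
```

The job is handed in: I levered the cover loose with the pry bar, laid the bar back on the mat, and set the cover in the tray pocket with its orange face up. Wrist and side camera fits put it flat on the pocket floor, and the vials, bottles and beaker measured where they stood within about 2 cm.

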